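# Zero the load pointer and start the press bolt

### The arm

A 6-joint arm with a two-finger parallel gripper is mounted at the origin on a cart in front of the work surface, level with it; the furniture and walls round the work are solid. World frame = base frame: x ahead of the robot, y to its left, z up, the work surface at z = 0. Lengths are in mm, angles in rad, forces in N, time in s.
With the tool pointing down it reaches from about 300 to 775 mm from the base axis. Payload 14.6 kg.
Tool frame: the origin (TCP) lies midway between the tips of the shut fingers; the grasp point (between the pads) lies 19 mm behind it; z points along the fingers, y is the direction in which the jaws open and shut (so a half turn about z gives the same grasp; the last joint's range is limited). The gripper opens to 94 mm and grips with 3 to 60 N. Pads are 16 mm wide; open, the fingers measure 119 mm over their backs; the gripper's body (75 mm by 177 mm) begins 78 mm behind the grasp point.
Start: joints at [-0.067, 0.3, 1.521, -0, 1.321, -0.067], TCP at [549.99, -0.002, 205.446] pointing down, gripper open.
Joint ranges: [-3.03, 3.03], [-0.79, 2.21], [0.23, 2.52], [-1.04, 4.18], [0, 3.07], [-2.55, 2.55]. Speed limits (rad/s): [2.22, 2.22, 2.57, 3.14, 3.14, 3.14].

### API

Orientations are given as [roll, pitch, yaw] about the fixed x, y, z axes, in that order (R = Rz(yaw) Ry(pitch) Rx(roll)).
In Python, from cell import manip gives the robot as it stands.
- The arm moves only by the tool play_rows, never from a script. Its argument "commands" is a list of rows, each an object of numbers: "x", "y", "z": the shift along the tool's x, y, z in m; "wx", "wy", "wz": the turn, a rotation vector about the tool's x, y, z in degrees; "grip": the opening, from 0 (shut) to 1 (fully open). In form: [{"x": .., "y": .., "z": .., "wx": .., "wy": .., "wz": .., "grip": ..}, ...]. A call has 1 to 20 rows; each row shifts and turns the commanded pose from where the row before left it, along the tool's axes as they then stand; what a row does not reach is not made up. A row lasts 1/8 s, in which the tool goes at most 62.5 mm and 10.7 degrees, less where a joint would pass 70% of its speed; a pose out of reach is approached as far as the arm can. A call is refused whole if a number of a shift passes 0.0625 or a number of a turn 10.7, either way. A call with a gripper value outside its range is refused whole. The fingers move at their own pace and stop on an object; "squeeze" is the grip in N (left out, the last holds). Time passes only in rows, so rows that do not move let the fingers close. It gives the time, the measured TCP pose, the force and the opening at its end, in the units of the state.
- manip.read_state(): the state, without advancing time (a new reading comes with each control period).
- manip.camera(name): name is "scene" or "side" or "wrist"; returns (picture, depth): 384x512x3 uint8, red, green, blue; 384x512 float32, mm along the optical axis (not along the pixel's ray), 0 where there is no reading.
- manip.camera_info(name): a dict with "intrinsics" (3x3 intrinsics, pixels), "camera_from_world" (4x4, takes a point from world to camera coordinates); the wrist camera has in their place "tool_from_camera" (4x4, takes a point from camera to tool coordinates, whose origin is the TCP and whose axes are the flange's). Camera axes: x right, y up, looking along -z (the intrinsics and any distortion apply to the point x, -y, -z); pixel columns grow to the right and rows downward; lengths in mm; the calibration is good to about 2 mm. A picture is of the moment at which its call begins: read the wrist's pose just before it. camera_info takes no time and is no camera call.
- manip.sign_off(): hands the job in, once; it reports no verdict.
The state is a dict: "clock": time; "joints": joint angles; "qd": joint speeds; "effort": joint torques, N m; "eef_pos": TCP position; "eef_rot": TCP orientation; "wrist_force": force on the tool from outside, world axes, zero at the start; "moment": the same for the moment, N m; "finger_gap": finger opening in mm.
Only numpy, scipy, OpenCV 4.12 (cv2) and the standard library are available. Lean on these libraries where they do the work, as an engineer would, in place of code of your own. Each camera call takes 0.05 s, during which the arm holds its last target.

### The job

Get the small pellet press ready for its next pellet. First turn the black reset knob on its load gauge anticlockwise until the red pointer is back at the zero stop; then turn the blue-headed bolt backward (anticlockwise from above) until it drops into its thread start, turn it forward (clockwise) one full turn from there, and finish still gripping the bolt's head, with the bolt held started in the thread. Leave the knob at zero and do not disturb the other things on the bench.

Things in the scene. Friction and masses are not known exactly. Their poses are not given: they have to be found in the camera images.
- press: pellet press, fixed to the worktop: grey base slab 110 x 250 x 14 mm, origin at the centre of its underside, z up. Its bolt stands on the vertical axis at (0, -72 mm) of its frame in a light metal boss 48 mm wide whose top is 54 mm above the worktop; its load gauge is a grey box 86 x 86 mm, top at 44 mm, with a white dial, centred at (0, 75 mm).
- knob_grip (a point): centre of the gauge's black reset knob, an upright ribbed cylinder 30 mm in diameter and 30 mm tall (from 55 to 85 mm above the worktop). It turns about its vertical axis with slight friction (0.05 N m) and stays where it is left.
- reset_knob (a joint): angle of the reset knob and its red pointer in rad, 0 = pointer at the brass zero stop pin (a hard stop), growing clockwise from above to at most 2.8; it starts at 0.8 to 1.5, so it has to be turned anticlockwise by that much
- pointer_tip (a point): outer tip of the red pointer under the reset knob, 34 mm from the knob's axis; at zero it points to (-0.71, 0.71) in the press's frame
- bolt_head (a point): centre of the bolt's head, an upright blue ribbed cylinder 32 mm in diameter and 30 mm tall, with a white line on top along the head's own -x; grip it across its sides at any yaw. It is guided: it can only turn about and slide along its vertical axis. 93 mm above the worktop at the thread start.
- bolt (a joint): angle of the bolt in rad, counted over turns, growing anticlockwise from above (backward). It starts at -1.3 to -0.5, on top of the thread. Turned backward it rises slowly, then drops off the thread's end at about 0 to 0.1 (white line over the red line on the boss). Turned forward (clockwise) from there it screws in; one full turn ends near -6.28. Friction 0.04 N m.
- bolt_lift (a joint): height of the bolt in m, 0 at the thread start just after the drop, growing upward; 0.006 to 0.0075 at the beginning. The drop is about 7 mm; fingers gripping the head firmly carry the bolt (0.15 kg), so it drops when the grip is loosened. Right-hand thread, 8 mm lead, 1 mm play: about -0.008 after one turn forward. Without the drop, forward turning only brings it down to 0.

How it is judged (in metres and radians):
On the way, in this order (a step that is already met when the one before it is completed fails the run):
1. the red pointer is back at its zero stop (value of joint reset_knob below 0.06 rad), for 0.2 s.
2. the bolt has been turned backward and has dropped into its thread start (value of joint bolt above -0.2 rad and value of joint bolt_lift between -0.002 and 0.003 m), for 0.1 s.
At the end, for the whole second after the job is handed in: the bolt stands one turn (5.2 to 7.3 rad) forward of its thread start, 3 to 11 mm below it, so caught in the thread, and is still there; the fingers grip the head with more than 3 N; the red pointer is within 0.06 rad of zero (value of joint bolt between -7.3 and -5.2 rad and value of joint bolt_lift between -0.011 and -0.003 m and velocity of joint bolt between -0.1 and 0.1 rad/s and contact force between the fingers and bolt above 3 N and value of joint reset_knob below 0.06 rad); the arm keeps its last pose, push and grip.
It fails at once if a loose thing on the bench is pushed more than 20 mm (distance of any of pot_a, pot_b, dropper, reagent, timer, pen, slips from where it was at the start of the episode above 0.02 m).
It also fails if it takes over 72 s, if anything falls off the work surface, if the arm or the gripper's body presses on something with over 40 N, if the wrist force passes 120 N, or if a joint passes its speed limit or range.

## Working session

There is one attempt and no reset: what is moved stays moved. The work goes in short steps, Python scripts to look and compute and a tool call to move; the robot and the scene stay as the last step left them, time stands still between calls to the robot, and variables do not carry over. Pictures are saved under pics/ and viewed, and the job is handed in when it is done.

Besides the shell and the picture viewer there is one more tool, called after "Call:" in YAML: its name, and indented under it one key for each argument. play_rows: Moves the arm, as the interface text tells. Its arguments: {"type":"object","properties":{"commands":{"type":"array"},"squeeze":{"type":"number"}},"required":["commands"]}

```bash
mkdir -p pics; ls; python3 - <<'E'
from cell import manip
import cv2,numpy as np
s=manip.read_state();print(s)
for n in ["scene","side","wrist"]:
    p,d=manip.camera(n);cv2.imwrite(f"pics/{n}0.png",p[:,:,::-1]);np.savez(f"/tmp/{n}0.npz",p=p,d=d)
    print(n,{k:np.round(v,3).tolist() if not isinstance(v,str) else v for k,v in manip.camera_info(n).items()})
E
```

```text
pics
{'clock': 0.0, 'joints': array([-6.66171276e-02,  3.00441427e-01,  1.52160297e+00, -6.35213329e-06,
        1.32067276e+00, -6.66028518e-02]), 'qd': array([-0.00036107, -0.00066336, -0.00044045,  0.00014259, -0.00016898,
       -0.00055934]), 'effort': array([-1.53750298e-03, -5.31805658e+01, -3.52735734e+01,  7.07558286e-02,
        2.43994006e-02, -4.79655944e-05]), 'eef_pos': array([5.49735352e+02, 3.63331893e-03, 2.04893343e+02]), 'eef_rot': array([-3.14047024e+00, -6.87002289e-05,  1.57078359e+00]), 'wrist_force': array([ 0.10722261,  0.31014991, -0.56074816]), 'moment': array([-0.00760541,  0.01896967, -0.00963926]), 'finger_gap': 94.09155268846293}
scene {'intrinsics': [[392.555, 0.0, 257.469], [0.0, 392.555, 189.302], [0.0, 0.0, 1.0]], 'camera_from_world': [[0.59, -0.807, 0.022, -303.678], [0.388, 0.307, 0.869, -315.635], [-0.708, -0.504, 0.495, -480.833], [0.0, 0.0, 0.0, 1.0]]}
side {'intrinsics': [[454.798, 0.0, 251.983], [0.0, 454.798, 191.397], [0.0, 0.0, 1.0]], 'camera_from_world': [[-0.956, -0.293, -0.006, 541.123], [0.183, -0.612, 0.769, -157.851], [-0.229, 0.734, 0.639, -780.029], [0.0, 0.0, 0.0, 1.0]]}
wrist {'intrinsics': [[329.632, 0.0, 253.751], [0.0, 329.632, 189.561], [0.0, 0.0, 1.0]], 'tool_from_camera': [[-0.001, 0.968, 0.252, 72.399], [1.0, 0.001, -0.0, 0.443], [-0.001, 0.252, -0.968, -178.245], [0.0, 0.0, 0.0, 1.0]]}
```

View pics/scene0.png

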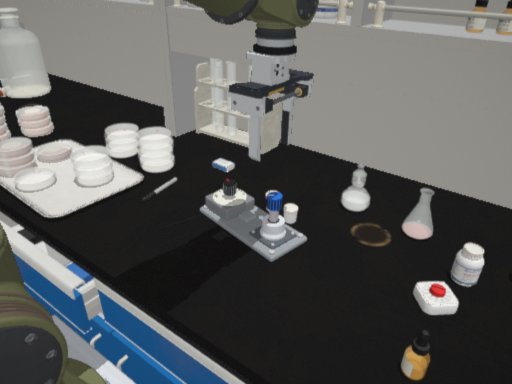

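View pics/side0.png

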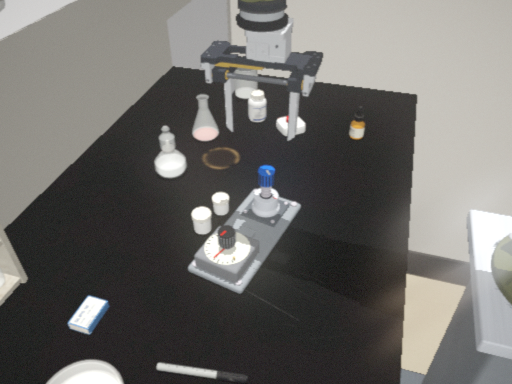

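View pics/wrist0.png

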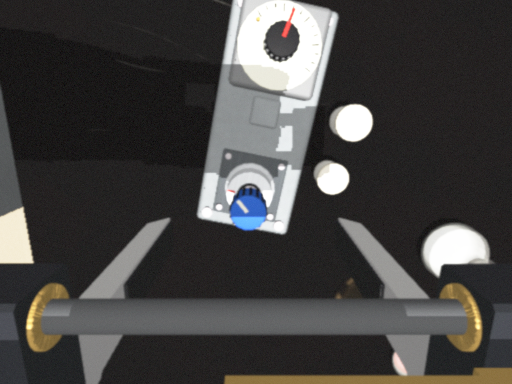

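```bash
cat > h.py <<'E'
from cell import manip
import cv2,numpy as np
from scipy.spatial.transform import Rotation as R
def cam(n,save=None):
    s=manip.read_state();p,d=manip.camera(n);i=manip.camera_info(n)
    if n=="wrist":
        T=np.eye(4);T[:3,:3]=R.from_euler('xyz',s['eef_rot']).as_matrix();T[:3,3]=s['eef_pos']
        W=T@np.array(i['tool_from_camera'])
    else: W=np.linalg.inv(np.array(i['camera_from_world']))
    if save: cv2.imwrite(f"pics/{save}.png",p[:,:,::-1])
    return p,d,np.array(i['intrinsics']),W
def ray(uv,z,K,W):
    v=W[:3,:3]@np.array([(uv[0]-K[0,2])/K[0,0],-(uv[1]-K[1,2])/K[1,1],-1.]);o=W[:3,3]
    return (o+v*(z-o[2])/v[2])
def proj(P,K,W):
    c=np.linalg.inv(W)@np.append(P,1.);return np.array([K[0,0]*c[0]/-c[2]+K[0,2],K[1,1]*-c[1]/-c[2]+K[1,2]])
def pts(mask,d,K,W):
    v,u=np.nonzero(mask&(d>0));z=d[v,u]
    c=np.stack([(u-K[0,2])/K[0,0]*z,-(v-K[1,2])/K[1,1]*z,-z,np.ones_like(z)])
    return (W@c)[:3].T
def mask(p,lo,hi):
    return cv2.inRange(cv2.cvtColor(p,cv2.COLOR_RGB2HSV),lo,hi)>0
E
python3 - <<'E'
from h import *
p,d,K,W=cam("wrist")
b=mask(p,(105,120,60),(125,255,255))
P=pts(b,d,K,W); zt=np.percentile(P[:,2],95); print("blue",len(P),zt, np.percentile(P[:,2],[5,50]))
t=P[P[:,2]>zt-4]; print("top",t.mean(0),(t.min(0)+t.max(0))/2,np.ptp(t,0))
# knob: dark pixels in depth 80-90
al=pts(np.ones(d.shape,bool),d,K,W)
k=al[(al[:,2]>78)&(al[:,2]<92)&(al[:,1]>80)&(al[:,0]>400)&(al[:,0]<640)]
print("knob",len(k),np.median(k,0),(k.min(0)+k.max(0))/2,np.ptp(k,0))
r=mask(p,(0,130,100),(8,255,255))|mask(p,(172,130,100),(180,255,255))
r[60:]=0; Q=pts(r,d,K,W); print("red",Q.round(0)[::4].tolist())
v,u=np.nonzero(r);print(u.min(),u.max(),v.min(),v.max())
g=pts(np.ones(d.shape,bool),d,K,W)
m=((g[:,2]>8)&(g[:,2]<150)&(g[:,0]>440)&(g[:,0]<750))
print(ray((258,17),50,K,W))
for uv,z in [((351,122),30),((331,176),30)]: print(ray(uv,z,K,W),d[uv[1],uv[0]],pts(np.eye(1,dtype=bool),d[uv[1]:uv[1]+1,uv[0]:uv[0]+1],K,W))
big=cv2.resize(p[0:250,180:400],None,fx=2.4,fy=2.4,interpolation=cv2.INTER_CUBIC);cv2.imwrite("pics/w1.png",big[:,:,::-1])
s,ds,Ks,Ws=cam("side");cv2.imwrite("pics/s1.png",cv2.resize(s[140:300,170:330],None,fx=3.7,fy=3.7)[:,:,::-1])
for n in ["side","scene"]:
    s,ds,Ks,Ws=cam(n);P=pts(mask(s,(105,120,60),(125,255,255)),ds,Ks,Ws);P=P[(P[:,2]>60)&(P[:,2]<140)&(abs(P[:,0]-550)<120)]
    zt=np.percentile(P[:,2],96);t=P[P[:,2]>zt-3];print(n,zt,(t.min(0)+t.max(0))/2,np.ptp(t,0))
E
```

```text
blue 864 114.82915135797012 [ 93.04300263 113.54747552]
top [545.54616092 -15.26661787 113.70872291] [545.32739423 -18.16236774 113.38863893] [31.14958934 32.04922647  4.95935931]
knob 1106 [573.94226583 125.11703482  83.42095184] [574.47348962 125.58072676  82.06939842] [30.83283944 31.45200323  7.79523452]
red [[586.0, 157.0, 48.0], [586.0, 154.0, 47.0], [585.0, 151.0, 47.0], [584.0, 148.0, 48.0], [578.0, 138.0, 84.0], [578.0, 137.0, 85.0], [576.0, 136.0, 86.0], [580.0, 137.0, 84.0], [578.0, 136.0, 84.0], [576.0, 135.0, 84.0], [580.0, 135.0, 82.0], [577.0, 134.0, 84.0], [576.0, 134.0, 83.0], [579.0, 134.0, 83.0], [577.0, 132.0, 85.0], [575.0, 132.0, 83.0], [578.0, 132.0, 83.0], [577.0, 131.0, 83.0], [574.0, 131.0, 83.0], [577.0, 130.0, 85.0], [576.0, 130.0, 84.0], [574.0, 129.0, 85.0], [577.0, 129.0, 84.0], [576.0, 128.0, 84.0], [575.0, 127.0, 84.0]]
282 293 9 36
[554.29137368 149.65233676  50.        ]
[652.55987675  53.82892792  30.        ] 335.96158 [[291.7675358  174.96100726   9.57136626]]
[634.92158346  -4.20059989  30.        ] 355.38477 [[276.81456888 180.89078338 -12.03488352]]
side 115.10170482114614 [544.47915054 -17.68867528 114.35740988] [30.78647865 32.60685915  4.47822656]
scene 115.09586467059319 [541.57505525 -22.15203656 113.8082489 ] [30.60589185 28.43729307  3.35243147]
```

View pics/w1.png

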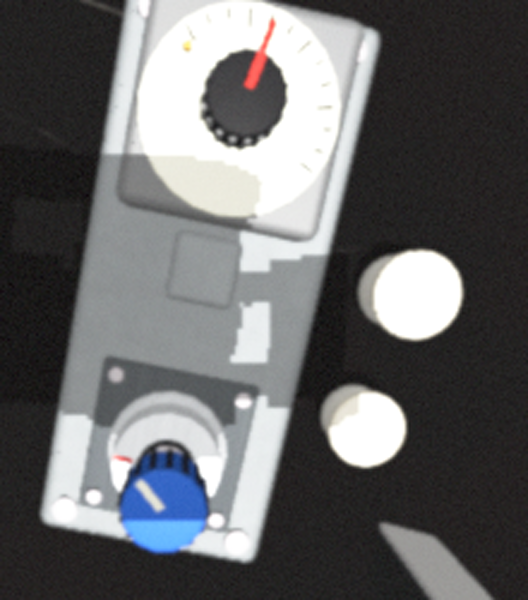

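View pics/s1.png

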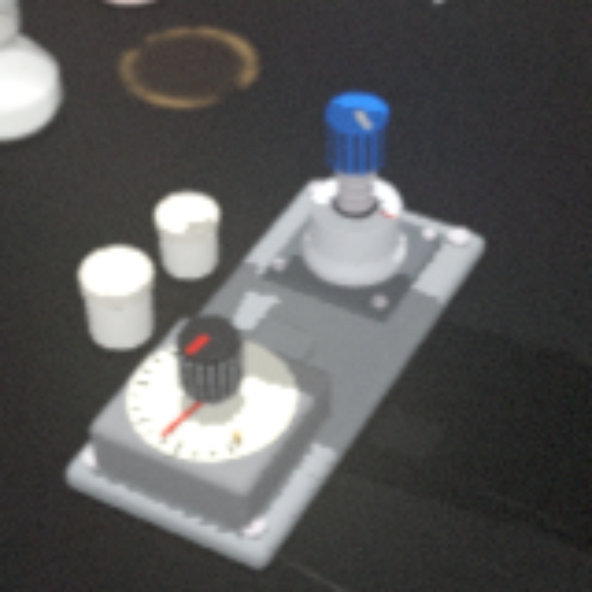

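Call:
play_rows:
  commands:
    - {"x": 0.025,"y": 0.005,"grip": 1}
    - {"x": 0.03,"y": 0.005}
    - {"x": 0.03,"y": 0.005}
    - {"x": 0.02,"y": 0.005}
    - {"x": 0.02,"y": 0.0045,"z": 0.02}
    - {"z": 0.03}
    - {"z": 0.03}
    - {"z": 0.02}
    - {}
    - {}

```text
$.commands[0]: bad value
```

```bash
python3 - <<'E'
from h import *
print(manip.read_state())
p,d,K,W=cam("wrist","w2"); cam("side","s2")
al=pts(np.ones(d.shape,bool),d,K,W)
k=al[(al[:,2]>79)&(al[:,2]<92)&(abs(al[:,1]-125)<40)&(abs(al[:,0]-575)<30)]
print("knob",len(k),np.median(k,0),(k.min(0)+k.max(0))/2,np.ptp(k,0))
r=mask(p,(0,130,100),(8,255,255))|mask(p,(172,130,100),(180,255,255))
Q=pts(r,d,K,W);Q=Q[Q[:,2]<60];print(Q.round(0)[::6].tolist())
E
```

```text
{'clock': 0.35, 'joints': array([-6.66077663e-02,  3.00052217e-01,  1.52110148e+00,  3.64231074e-05,
        1.32071180e+00, -6.65647070e-02]), 'qd': array([-0.00152975, -0.00139514,  0.00119493, -0.00024999, -0.00232391,
        0.00193993]), 'effort': array([ 1.28920342e-04, -5.31152630e+01, -3.52528560e+01,  7.07513443e-02,
        2.22096755e-02, -6.90922570e-05]), 'eef_pos': array([5.49942619e+02, 6.19470753e-03, 2.05319085e+02]), 'eef_rot': array([-3.14132276e+00, -5.33581028e-05,  1.57074424e+00]), 'wrist_force': array([-0.98906754,  0.14854931, -0.48400304]), 'moment': array([ 0.01716068,  0.01641502, -0.07578277]), 'finger_gap': 94.22220954532783}
knob 1081 [573.83643027 125.2229609   83.47502312] [573.84137412 125.57488576  82.3111661 ] [30.86208318 31.55634637  6.58555285]
[[587.0, 157.0, 49.0], [585.0, 152.0, 48.0], [583.0, 147.0, 49.0]]
```

View pics/w2.png

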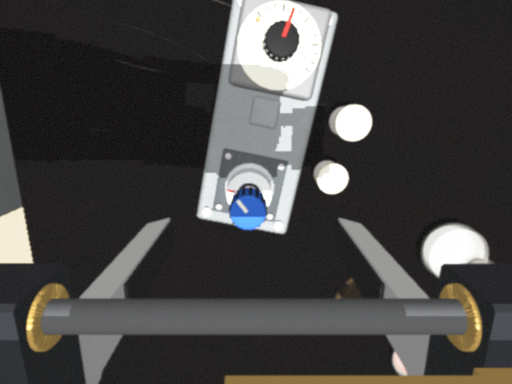

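View pics/s2.png

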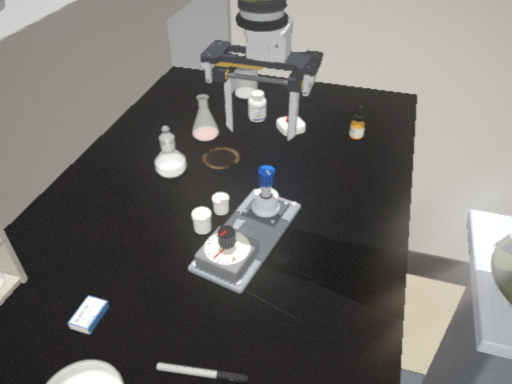

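The call was refused, probably because each row needs all its keys, so I'm writing full rows. The arm hasn't moved: the knob is at about (574, 125.5) and the bolt head at (545, -18).

Call:
play_rows:
  commands:
    - {"x": 0.025,"y": 0.005,"z": 0,"wx": 0,"wy": 0,"wz": 0,"grip": 0.7}
    - {"x": 0.03,"y": 0.005,"z": 0,"wx": 0,"wy": 0,"wz": 0,"grip": 0.7}
    - {"x": 0.03,"y": 0.005,"z": 0,"wx": 0,"wy": 0,"wz": 0,"grip": 0.7}
    - {"x": 0.02,"y": 0.005,"z": 0,"wx": 0,"wy": 0,"wz": 0,"grip": 0.7}
    - {"x": 0.02,"y": 0.004,"z": 0.02,"wx": 0,"wy": 0,"wz": 0,"grip": 0.7}
    - {"x": 0,"y": 0,"z": 0.03,"wx": 0,"wy": 0,"wz": 0,"grip": 0.7}
    - {"x": 0,"y": 0,"z": 0.03,"wx": 0,"wy": 0,"wz": 0,"grip": 0.7}
    - {"x": 0,"y": 0,"z": 0.02,"wx": 0,"wy": 0,"wz": 0,"grip": 0.7}
    - {"x": 0,"y": 0,"z": 0,"wx": 0,"wy": 0,"wz": 0,"grip": 0.7}
  squeeze: 15

```text
clock: 1.58
eef_pos: [572.9, 124.9, 102.9]
eef_rot: [-3.138, 0.001, 1.571]
wrist_force: [0.9, -0.3, 0.9]
finger_gap: 66.0
```

```bash
python3 - <<'E'
from h import *
s=manip.read_state();print({k:np.round(v,3) for k,v in s.items()})
p,d,K,W=cam("wrist","w3"); s,ds,Ks,Ws=cam("side","s3")
al=pts(np.ones(ds.shape,bool),ds,Ks,Ws)
k=al[(al[:,2]>78)&(al[:,2]<90)&(abs(al[:,1]-125)<20)&(abs(al[:,0]-575)<20)]
print("knob side",len(k),(k.min(0)+k.max(0))/2,np.ptp(k,0))
E
```

```text
{'clock': np.float64(1.575), 'joints': array([ 0.152,  0.482,  1.519, -0.   ,  1.145,  0.152]), 'qd': array([-0.002, -0.038, -0.038,  0.001,  0.028,  0.   ]), 'effort': array([ 1.3000e-02, -5.8709e+01, -3.1117e+01,  6.6000e-02, -4.4300e-01,
        4.0000e-03]), 'eef_pos': array([572.933, 124.861, 102.948]), 'eef_rot': array([-3.138e+00,  1.000e-03,  1.571e+00]), 'wrist_force': array([ 0.886, -0.273,  0.911]), 'moment': array([ 0.016,  0.051, -0.006]), 'finger_gap': np.float64(66.034)}
knob side 210 [573.43782801 126.28122483  82.23896374] [30.51400178 33.15230689  8.32411816]
```

View pics/w3.png

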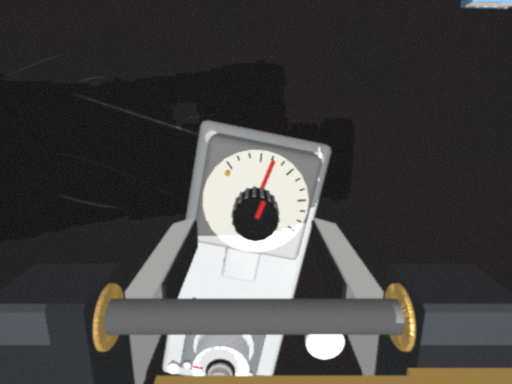

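View pics/s3.png

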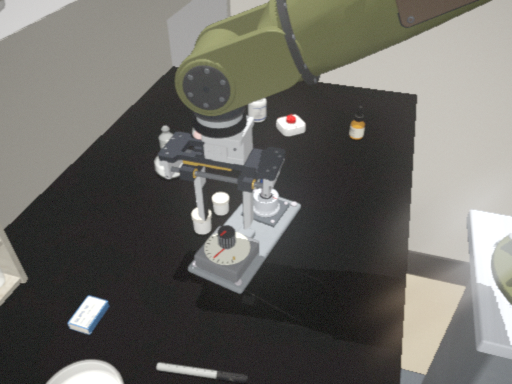

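Call:
play_rows:
  commands:
    - {"x": 0.001,"y": 0.001,"z": 0.015,"wx": 0,"wy": 0,"wz": 0,"grip": 0.7}
    - {"x": 0,"y": 0,"z": 0.015,"wx": 0,"wy": 0,"wz": 0,"grip": 0.7}
    - {"x": 0,"y": 0,"z": 0.011,"wx": 0,"wy": 0,"wz": 0,"grip": 0.6}
    - {"x": 0,"y": 0,"z": 0,"wx": 0,"wy": 0,"wz": 0,"grip": 0}
    - {"x": 0,"y": 0,"z": 0,"wx": 0,"wy": 0,"wz": 0,"grip": 0}
    - {"x": 0,"y": 0,"z": 0,"wx": 0,"wy": 0,"wz": 0,"grip": 0}
    - {"x": 0,"y": 0,"z": 0,"wx": 0,"wy": 0,"wz": 0,"grip": 0}
  squeeze: 15

```text
clock: 2.55
eef_pos: [574.0, 126.1, 64.9]
eef_rot: [-3.139, 0.0, 1.571]
wrist_force: [-9.6, -0.2, 7.8]
finger_gap: 29.1
```

```bash
python3 - <<'E'
from h import *
s=manip.read_state();print({k:np.round(v,3) for k,v in s.items()})
E
```

```text
{'clock': np.float64(2.55), 'joints': array([0.154, 0.531, 1.543, 0.   , 1.07 , 0.154]), 'qd': array([ 0.001, -0.001,  0.001,  0.001,  0.   ,  0.   ]), 'effort': array([-1.0150e+00, -5.8835e+01, -3.3597e+01, -1.7900e-01, -2.6390e+00,
       -6.0000e-03]), 'eef_pos': array([573.991, 126.051,  64.926]), 'eef_rot': array([-3.139,  0.   ,  1.571]), 'wrist_force': array([-9.624, -0.158,  7.771]), 'moment': array([-0.041,  2.006, -0.013]), 'finger_gap': np.float64(29.057)}
```

Call:
play_rows:
  commands:
    - {"x": 0,"y": -0.001,"z": -0.002,"wx": 0,"wy": 0,"wz": -5,"grip": 0}
    - {"x": 0,"y": 0,"z": 0,"wx": 0,"wy": 0,"wz": -9,"grip": 0}
    - {"x": 0,"y": 0,"z": 0,"wx": 0,"wy": 0,"wz": -9,"grip": 0}
    - {"x": 0,"y": 0,"z": 0,"wx": 0,"wy": 0,"wz": -9,"grip": 0}
    - {"x": 0,"y": 0,"z": 0,"wx": 0,"wy": 0,"wz": -9,"grip": 0}
    - {"x": 0,"y": 0,"z": 0,"wx": 0,"wy": 0,"wz": -5,"grip": 0}
    - {"x": 0,"y": 0,"z": 0,"wx": 0,"wy": 0,"wz": 0,"grip": 0}

```text
clock: 3.42
eef_pos: [573.7, 125.9, 65.5]
eef_rot: [-3.141, -0.001, 2.373]
wrist_force: [4.6, 1.2, -15.9]
finger_gap: 29.6
```

```bash
cat > st.py <<'E'
from h import *
import sys
s=manip.read_state();print({k:np.round(v,3).tolist() for k,v in s.items() if k not in("qd","effort")})
t=sys.argv[1]
p,d,K,W=cam("wrist");cv2.imwrite(f"pics/w{t}.png",p[:,:,::-1])
q,ds,Ks,Ws=cam("side");u=q[140:300,150:330];cv2.imwrite(f"pics/s{t}.png",cv2.resize(u,None,fx=3.3,fy=3.3,interpolation=cv2.INTER_CUBIC)[:,:,::-1])
E
python3 st.py 4
```

```text
{'clock': 3.425, 'joints': [0.154, 0.529, 1.545, -0.0, 1.069, -0.648], 'eef_pos': [573.681, 125.949, 65.549], 'eef_rot': [-3.141, -0.001, 2.373], 'wrist_force': [4.639, 1.201, -15.936], 'moment': [0.153, -0.941, 0.033], 'finger_gap': 29.627}
```

View pics/w4.png

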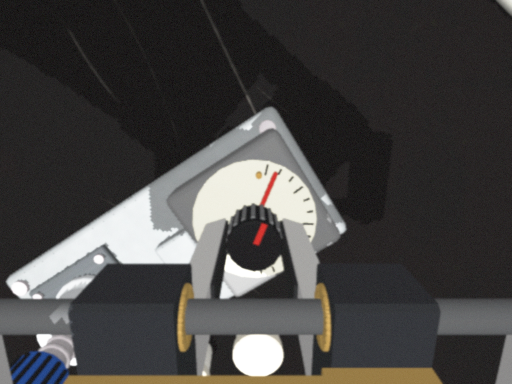

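View pics/s4.png

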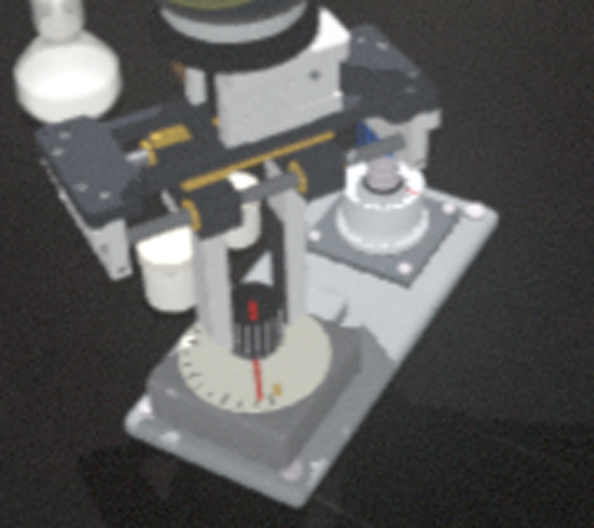

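Call:
play_rows:
  commands:
    - {"x": 0,"y": 0,"z": 0.001,"wx": 0,"wy": 0,"wz": -4,"grip": 0}
    - {"x": 0,"y": 0,"z": 0,"wx": 0,"wy": 0,"wz": -4,"grip": 0}
    - {"x": 0,"y": 0,"z": 0,"wx": 0,"wy": 0,"wz": 0,"grip": 0}

```text
clock: 3.9
eef_pos: [573.8, 125.9, 65.4]
eef_rot: [-3.141, -0.0, 2.511]
wrist_force: [0.6, -0.8, -7.4]
finger_gap: 29.3
```

```bash
cat > ptr.py <<'E'
from h import *
s=manip.read_state();print(np.round(s['moment'],3),np.round(s['wrist_force'],1),s['eef_rot'][2],s['joints'][5])
p,d,K,W=cam("wrist")
r=mask(p,(0,130,90),(8,255,255))|mask(p,(172,130,90),(180,255,255))
Q=pts(r,d,K,W);r2=np.hypot(Q[:,0]-574,Q[:,1]-125.8);Q=Q[(Q[:,2]<58)&(r2<40)&(r2>17)]
a=np.degrees(np.arctan2(Q[:,1]-125.8,Q[:,0]-574));print("pointer deg",len(Q),np.median(a),a.std())
y=mask(p,(14,100,90),(28,255,255));Q=pts(y,d,K,W);r2=np.hypot(Q[:,0]-574,Q[:,1]-125.8);Q=Q[(Q[:,2]<65)&(r2<42)&(r2>20)&(Q[:,2]>35)]
a=np.degrees(np.arctan2(Q[:,1]-125.8,Q[:,0]-574));print("pin",len(Q),np.median(a),Q.mean(0) if len(Q) else 0)
E
python3 ptr.py
```

```text
[-0.082 -0.086  0.004] [ 0.6 -0.8 -7.4] 2.5110992118529483 -0.7865080306643156
pointer deg 108 122.22598901348343 1.5524917325079295
pin 24 131.28496400615475 [553.43630924 149.18059136  49.45770603]
```

Call:
play_rows:
  commands:
    - {"x": 0,"y": 0,"z": 0,"wx": 0,"wy": 0,"wz": -3,"grip": 0}
    - {"x": 0,"y": 0,"z": 0,"wx": 0,"wy": 0,"wz": -3,"grip": 0}
    - {"x": 0,"y": 0,"z": 0,"wx": 0,"wy": 0,"wz": 0,"grip": 0}
    - {"x": 0,"y": 0,"z": 0,"wx": 0,"wy": 0,"wz": 0,"grip": 0}

```text
clock: 4.45
eef_pos: [573.9, 126.1, 65.5]
eef_rot: [-3.142, -0.0, 2.616]
wrist_force: [-0.6, 0.3, -4.6]
finger_gap: 29.7
```

```bash
python3 ptr.py
```

```text
[ 0.116  0.08  -0.211] [-0.6  0.3 -4.6] 2.6157717186096594 -0.891162295551527
pointer deg 109 124.30655714187178 1.5734286606972796
pin 27 130.9855040660545 [553.6116689  149.24548897  49.52066599]
```

Call:
play_rows:
  commands:
    - {"x": 0,"y": 0,"z": 0,"wx": 0,"wy": 0,"wz": 0,"grip": 0.6}
    - {"x": 0,"y": 0,"z": 0,"wx": 0,"wy": 0,"wz": 0,"grip": 0.6}
    - {"x": 0,"y": 0,"z": -0.02,"wx": 0,"wy": 0,"wz": 0,"grip": 0.6}
    - {"x": 0,"y": 0,"z": -0.03,"wx": 0,"wy": 0,"wz": 0,"grip": 0.6}
    - {"x": 0,"y": 0,"z": -0.03,"wx": 0,"wy": 0,"wz": 0,"grip": 0.6}
    - {"x": -0.008,"y": -0.023,"z": 0,"wx": 0,"wy": 0,"wz": 0,"grip": 0.6}
    - {"x": -0.01,"y": -0.03,"z": 0,"wx": 0,"wy": 0,"wz": 0,"grip": 0.6}
    - {"x": -0.01,"y": -0.03,"z": 0,"wx": 0,"wy": 0,"wz": 0,"grip": 0.6}
    - {"x": -0.01,"y": -0.03,"z": 0,"wx": 0,"wy": 0,"wz": 0,"grip": 0.6}
    - {"x": -0.009,"y": -0.026,"z": 0,"wx": 0,"wy": 0,"wz": 0,"grip": 0.6}
    - {"x": 0,"y": 0,"z": 0,"wx": 0,"wy": 0,"wz": 10,"grip": 0.6}
    - {"x": 0,"y": 0,"z": 0,"wx": 0,"wy": 0,"wz": 10,"grip": 0.6}
    - {"x": 0,"y": 0,"z": 0,"wx": 0,"wy": 0,"wz": 0,"grip": 0.6}

```text
clock: 6.12
eef_pos: [545.4, -18.0, 145.8]
eef_rot: [3.141, 0.001, 2.27]
wrist_force: [-0.3, 0.4, -1.2]
finger_gap: 56.3
```

```bash
python3 st.py 5; python3 - <<'E'
from h import *
p,d,K,W=cam("wrist")
P=pts(mask(p,(105,120,60),(125,255,255)),d,K,W)
t=P[(P[:,2]>112)&(P[:,2]<119)]; print("top",len(t),(t.min(0)+t.max(0))/2,np.ptp(t,0),cv2.minEnclosingCircle(t[:,:2].astype(np.float32)))
E
```

```text
{'clock': 6.125, 'joints': [-0.1, 0.346, 1.605, -0.0, 1.19, -0.799], 'eef_pos': [545.364, -17.971, 145.802], 'eef_rot': [3.141, 0.001, 2.27], 'wrist_force': [-0.31, 0.352, -1.157], 'moment': [0.035, 0.003, 0.008], 'finger_gap': 56.282}
top 1425 [544.67564919 -18.18609955 113.92514769] [30.72322189 30.38373292  3.83145133] ((544.4773559570312, -18.086952209472656), 15.690085411071777)
```

View pics/w5.png

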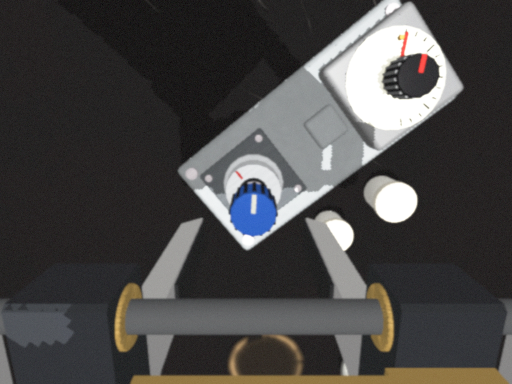

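View pics/s5.png

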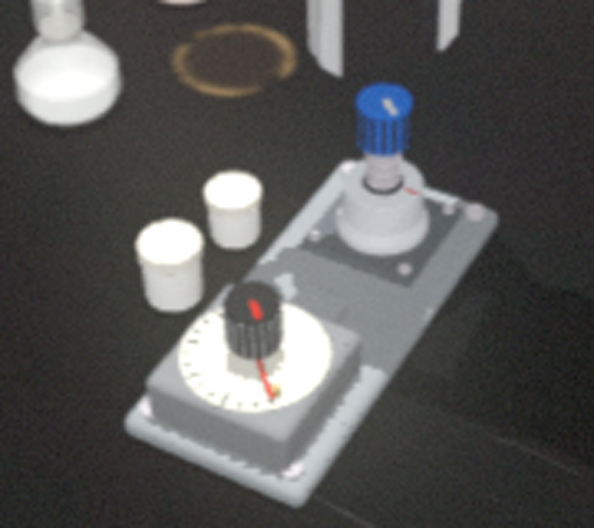

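Call:
play_rows:
  commands:
    - {"x": 0,"y": 0,"z": 0.02,"wx": 0,"wy": 0,"wz": 0,"grip": 0.6}
    - {"x": 0,"y": 0,"z": 0.025,"wx": 0,"wy": 0,"wz": 0,"grip": 0.6}
    - {"x": 0,"y": 0,"z": 0.022,"wx": 0,"wy": 0,"wz": 0,"grip": 0.6}
    - {"x": 0,"y": 0,"z": 0,"wx": 0,"wy": 0,"wz": 0,"grip": 0.5}
    - {"x": 0,"y": 0,"z": 0,"wx": 0,"wy": 0,"wz": 0,"grip": 0}
    - {"x": 0,"y": 0,"z": 0,"wx": 0,"wy": 0,"wz": 0,"grip": 0}
    - {"x": 0,"y": 0,"z": 0,"wx": 0,"wy": 0,"wz": 0,"grip": 0}
    - {"x": 0,"y": 0,"z": 0,"wx": 0,"wy": 0,"wz": 0,"grip": 0}
  squeeze: 15

```text
clock: 7.28
eef_pos: [545.1, -18.4, 79.3]
eef_rot: [-3.141, 0.001, 2.269]
wrist_force: [-3.6, -4.7, 1.7]
finger_gap: 31.9
```

```bash
python3 st.py 6
```

```text
{'clock': 7.275, 'joints': [-0.1, 0.427, 1.662, -0.001, 1.052, -0.799], 'eef_pos': [545.113, -18.401, 79.314], 'eef_rot': [-3.141, 0.001, 2.269], 'wrist_force': [-3.62, -4.703, 1.685], 'moment': [-0.696, 0.623, 0.033], 'finger_gap': 31.886}
```

View pics/w6.png

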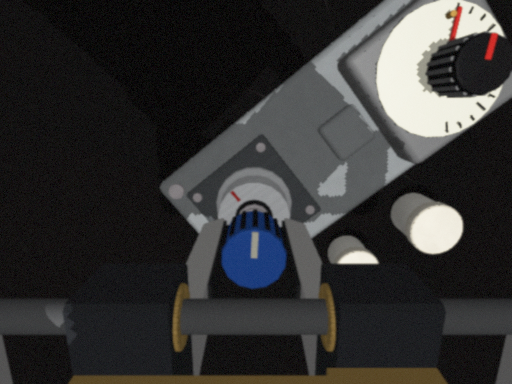

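Call:
play_rows:
  commands:
    - {"x": 0,"y": 0,"z": 0,"wx": 0,"wy": 0,"wz": -5,"grip": 0}
    - {"x": 0,"y": 0,"z": -0.0002,"wx": 0,"wy": 0,"wz": -9,"grip": 0}
    - {"x": 0,"y": 0,"z": -0.0002,"wx": 0,"wy": 0,"wz": -9,"grip": 0}
    - {"x": 0,"y": 0,"z": -0.0002,"wx": 0,"wy": 0,"wz": -9,"grip": 0}
    - {"x": 0,"y": 0,"z": -0.0002,"wx": 0,"wy": 0,"wz": -9,"grip": 0}
    - {"x": 0,"y": 0,"z": 0,"wx": 0,"wy": 0,"wz": -5,"grip": 0}
    - {"x": 0,"y": 0,"z": 0,"wx": 0,"wy": 0,"wz": 0,"grip": 0}
    - {"x": 0,"y": 0,"z": 0,"wx": 0,"wy": 0,"wz": 0,"grip": 0}

```text
clock: 8.38
eef_pos: [545.3, -18.0, 79.5]
eef_rot: [-3.141, 0.0, 3.07]
wrist_force: [-0.8, -0.2, -1.1]
finger_gap: 31.7
```

```bash
python3 st.py 7
```

```text
{'clock': 8.375, 'joints': [-0.1, 0.427, 1.662, -0.0, 1.052, -1.599], 'eef_pos': [545.267, -17.959, 79.53], 'eef_rot': [-3.141, 0.0, 3.07], 'wrist_force': [-0.751, -0.162, -1.137], 'moment': [-0.006, 0.011, 0.059], 'finger_gap': 31.654}
```

View pics/w7.png

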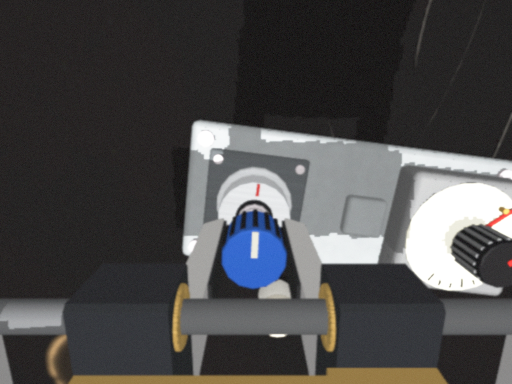

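View pics/s7.png

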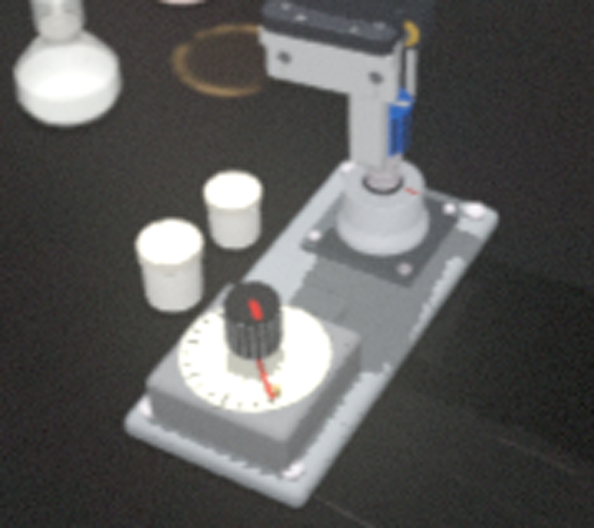

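Call:
play_rows:
  commands:
    - {"x": 0,"y": 0,"z": 0,"wx": 0,"wy": 0,"wz": -3,"grip": 0}
    - {"x": 0,"y": 0,"z": 0,"wx": 0,"wy": 0,"wz": 0,"grip": 0}
    - {"x": 0,"y": 0,"z": 0,"wx": 0,"wy": 0,"wz": 0,"grip": 0.45}
    - {"x": 0,"y": 0,"z": 0,"wx": 0,"wy": 0,"wz": 0,"grip": 0.45}
    - {"x": 0,"y": 0,"z": 0,"wx": 0,"wy": 0,"wz": 0,"grip": 0.45}
    - {"x": 0,"y": 0,"z": 0,"wx": 0,"wy": 0,"wz": 0,"grip": 0.45}

```text
clock: 9.22
eef_pos: [545.2, -17.8, 79.3]
eef_rot: [3.142, 0.0, 3.124]
wrist_force: [0.8, -0.1, -0.2]
finger_gap: 41.8
```

```bash
python3 st.py 8; cat > bh.py <<'E'
from h import *
p,d,K,W=cam("wrist")
P=pts(mask(p,(105,120,60),(125,255,255)),d,K,W);P=P[np.hypot(P[:,0]-545,P[:,1]+18)<22]
h=np.percentile(P[:,2],90);t=P[P[:,2]>h-3];print("top z",h,(t.min(0)+t.max(0))/2)
w=mask(p,(0,0,150),(180,70,255));Q=pts(w,d,K,W);Q=Q[(np.hypot(Q[:,0]-545,Q[:,1]+18)<15.5)&(abs(Q[:,2]-h)<5)]
m=Q.mean(0)-[544.8,-18.1,0];a=np.degrees(np.arctan2(m[1],m[0]));print("line",len(Q),m[:2],a,"bolt deg mod",(a-169.3+180)%360-180)
E
python3 bh.py
```

```text
{'clock': 9.225, 'joints': [-0.1, 0.428, 1.662, 0.0, 1.052, -1.653], 'eef_pos': [545.21, -17.846, 79.25], 'eef_rot': [3.142, 0.0, 3.124], 'wrist_force': [0.781, -0.13, -0.23], 'moment': [0.078, -0.046, 0.001], 'finger_gap': 41.812}
top z 107.27931069957033 [544.49135202 -18.43813021 106.45864852]
line 166 [-7.67567436  0.20251292] 178.48867424742923 bolt deg mod 9.18867424742922
```

View pics/w8.png

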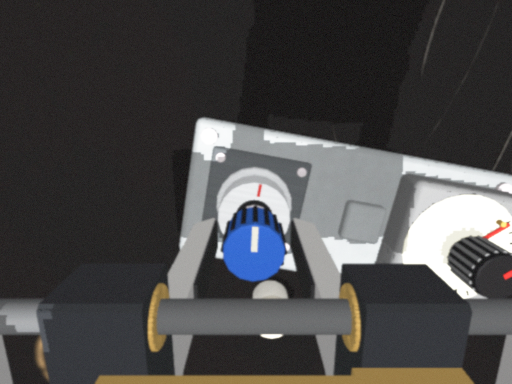

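View pics/s8.png

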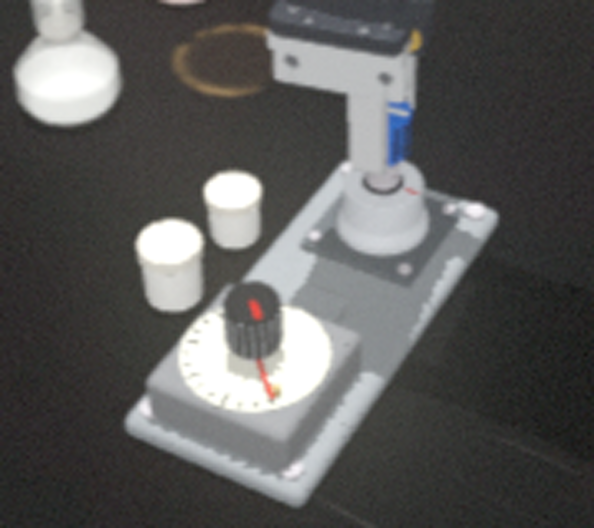

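Call:
play_rows:
  commands:
    - {"x": 0,"y": 0,"z": 0.006,"wx": 0,"wy": 0,"wz": 0,"grip": 0.45}
    - {"x": 0,"y": 0,"z": 0,"wx": 0,"wy": 0,"wz": 0,"grip": 0.45}
    - {"x": 0,"y": 0,"z": 0,"wx": 0,"wy": 0,"wz": 0,"grip": 0}
    - {"x": 0,"y": 0,"z": 0,"wx": 0,"wy": 0,"wz": 0,"grip": 0}
    - {"x": 0,"y": 0,"z": 0,"wx": 0,"wy": 0,"wz": 0,"grip": 0}
    - {"x": 0,"y": 0,"z": 0,"wx": 0,"wy": 0,"wz": 0,"grip": 0}
    - {"x": 0,"y": 0,"z": 0.0001,"wx": 0,"wy": 0,"wz": 5,"grip": 0}
    - {"x": 0,"y": 0,"z": 0.0002,"wx": 0,"wy": 0,"wz": 9,"grip": 0}
    - {"x": 0,"y": 0,"z": 0.0002,"wx": 0,"wy": 0,"wz": 9,"grip": 0}
    - {"x": 0,"y": 0,"z": 0.0002,"wx": 0,"wy": 0,"wz": 9,"grip": 0}
    - {"x": 0,"y": 0,"z": 0.0002,"wx": 0,"wy": 0,"wz": 9,"grip": 0}
    - {"x": 0,"y": 0,"z": 0.0002,"wx": 0,"wy": 0,"wz": 9,"grip": 0}
    - {"x": 0,"y": 0,"z": 0.0002,"wx": 0,"wy": 0,"wz": 9,"grip": 0}
    - {"x": 0,"y": 0,"z": 0.0002,"wx": 0,"wy": 0,"wz": 9,"grip": 0}
    - {"x": 0,"y": 0,"z": 0,"wx": 0,"wy": 0,"wz": 0,"grip": 0}
  squeeze: 18

```text
clock: 11.25
eef_pos: [544.9, -18.4, 71.7]
eef_rot: [-3.141, 0.0, 1.935]
wrist_force: [-3.0, -4.7, 0.7]
finger_gap: 31.3
```

```bash
python3 st.py 9; python3 bh.py
```

```text
{'clock': 11.25, 'joints': [-0.101, 0.438, 1.667, -0.001, 1.037, -0.464], 'eef_pos': [544.856, -18.442, 71.731], 'eef_rot': [-3.141, 0.0, 1.935], 'wrist_force': [-3.006, -4.67, 0.705], 'moment': [-0.83, 0.454, -0.112], 'finger_gap': 31.327}
top z 105.83466456295398 [544.6558243  -17.95682778 104.99188307]
line 85 [-2.3768455   7.54064492] 107.4950879906097 bolt deg mod -61.80491200939031
```

View pics/w9.png

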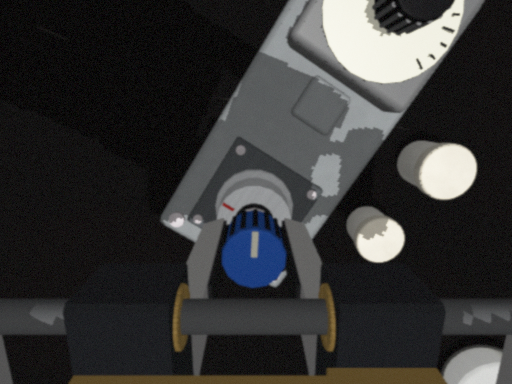

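Call:
play_rows:
  commands:
    - {"x": 0,"y": 0,"z": 0.0001,"wx": 0,"wy": 0,"wz": 6,"grip": 0}
    - {"x": 0,"y": 0,"z": 0.0002,"wx": 0,"wy": 0,"wz": 9,"grip": 0}
    - {"x": 0,"y": 0,"z": 0.0002,"wx": 0,"wy": 0,"wz": 9,"grip": 0}
    - {"x": 0,"y": 0,"z": 0.0002,"wx": 0,"wy": 0,"wz": 9,"grip": 0}
    - {"x": 0,"y": 0,"z": 0.0002,"wx": 0,"wy": 0,"wz": 9,"grip": 0}
    - {"x": 0,"y": 0,"z": 0.0002,"wx": 0,"wy": 0,"wz": 9,"grip": 0}
    - {"x": 0,"y": 0,"z": 0.0002,"wx": 0,"wy": 0,"wz": 9,"grip": 0}
    - {"x": 0,"y": 0,"z": 0.0002,"wx": 0,"wy": 0,"wz": 9,"grip": 0}
    - {"x": 0,"y": 0,"z": 0.0002,"wx": 0,"wy": 0,"wz": 9,"grip": 0}
    - {"x": 0,"y": 0,"z": 0.0002,"wx": 0,"wy": 0,"wz": 9,"grip": 0}
    - {"x": 0,"y": 0,"z": 0.0002,"wx": 0,"wy": 0,"wz": 9,"grip": 0}
    - {"x": 0,"y": 0,"z": 0.0002,"wx": 0,"wy": 0,"wz": 9,"grip": 0}
    - {"x": 0,"y": 0,"z": 0.0002,"wx": 0,"wy": 0,"wz": 9,"grip": 0}
    - {"x": 0,"y": 0,"z": 0.0002,"wx": 0,"wy": 0,"wz": 9,"grip": 0}
    - {"x": 0,"y": 0,"z": 0.0002,"wx": 0,"wy": 0,"wz": 9,"grip": 0}
    - {"x": 0,"y": 0,"z": 0.0002,"wx": 0,"wy": 0,"wz": 9,"grip": 0}
    - {"x": 0,"y": 0,"z": 0.0002,"wx": 0,"wy": 0,"wz": 9,"grip": 0}
    - {"x": 0,"y": 0,"z": 0,"wx": 0,"wy": 0,"wz": 0,"grip": 0}

```text
clock: 13.65
eef_pos: [544.2, -17.6, 68.2]
eef_rot: [3.14, 0.002, -0.683]
wrist_force: [-6.8, 0.8, 3.2]
finger_gap: 31.7
```

```bash
python3 st.py 10; python3 bh.py
```

```text
{'clock': 13.65, 'joints': [-0.1, 0.442, 1.67, 0.0, 1.032, 2.154], 'eef_pos': [544.178, -17.618, 68.187], 'eef_rot': [3.14, 0.002, -0.683], 'wrist_force': [-6.848, 0.786, 3.159], 'moment': [0.352, 1.273, -0.014], 'finger_gap': 31.738}
top z 102.1207736169508 [545.81552695 -18.90136444 101.53052991]
line 179 [ 6.2968489 -5.5699676] -41.494825635620586 bolt deg mod 149.2051743643794
```

View pics/w10.png

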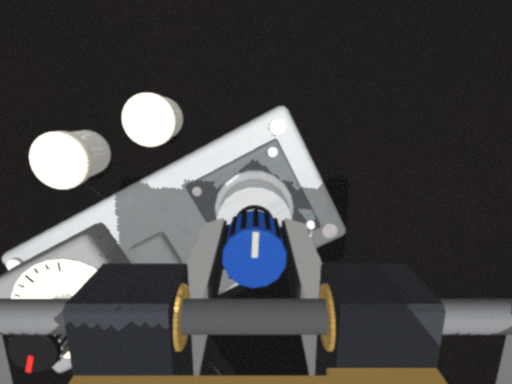

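Call:
play_rows:
  commands:
    - {"x": 0,"y": 0,"z": 0,"wx": 0,"wy": 0,"wz": 0,"grip": 0.5}
    - {"x": 0,"y": 0,"z": 0,"wx": 0,"wy": 0,"wz": 0,"grip": 0.5}
    - {"x": 0,"y": 0,"z": 0,"wx": 0,"wy": 0,"wz": 0,"grip": 0.5}
    - {"x": 0,"y": 0,"z": 0,"wx": 0,"wy": 0,"wz": -10,"grip": 0.5}
    - {"x": 0,"y": 0,"z": 0,"wx": 0,"wy": 0,"wz": -10,"grip": 0.5}
    - {"x": 0,"y": 0,"z": 0,"wx": 0,"wy": 0,"wz": -10,"grip": 0.5}
    - {"x": 0,"y": 0,"z": 0,"wx": 0,"wy": 0,"wz": -10,"grip": 0.5}
    - {"x": 0,"y": 0,"z": 0,"wx": 0,"wy": 0,"wz": -10,"grip": 0.5}
    - {"x": 0,"y": 0,"z": 0,"wx": 0,"wy": 0,"wz": -10,"grip": 0.5}
    - {"x": 0,"y": 0,"z": 0,"wx": 0,"wy": 0,"wz": -10,"grip": 0.5}
    - {"x": 0,"y": 0,"z": 0,"wx": 0,"wy": 0,"wz": -10,"grip": 0.5}
    - {"x": 0,"y": 0,"z": 0,"wx": 0,"wy": 0,"wz": -10,"grip": 0.5}
    - {"x": 0,"y": 0,"z": 0,"wx": 0,"wy": 0,"wz": -10,"grip": 0.5}
    - {"x": 0,"y": 0,"z": 0,"wx": 0,"wy": 0,"wz": -10,"grip": 0.5}
    - {"x": 0,"y": 0,"z": 0,"wx": 0,"wy": 0,"wz": -10,"grip": 0.5}
    - {"x": 0,"y": 0,"z": 0,"wx": 0,"wy": 0,"wz": -10,"grip": 0.5}
    - {"x": 0,"y": 0,"z": 0,"wx": 0,"wy": 0,"wz": -10,"grip": 0.5}
    - {"x": 0,"y": 0,"z": 0,"wx": 0,"wy": 0,"wz": -10,"grip": 0.5}
    - {"x": 0,"y": 0,"z": 0,"wx": 0,"wy": 0,"wz": -10,"grip": 0.5}
    - {"x": 0,"y": 0,"z": 0,"wx": 0,"wy": 0,"wz": 0,"grip": 0.5}

```text
clock: 16.3
eef_pos: [545.2, -17.9, 68.4]
eef_rot: [3.142, 0.0, 2.111]
wrist_force: [0.3, 0.6, 1.2]
finger_gap: 47.2
```

```bash
python3 st.py 11; python3 bh.py
```

```text
{'clock': 16.3, 'joints': [-0.1, 0.443, 1.669, 0.0, 1.03, -0.64], 'eef_pos': [545.237, -17.866, 68.445], 'eef_rot': [3.142, 0.0, 2.111], 'wrist_force': [0.306, 0.608, 1.184], 'moment': [0.064, -0.085, 0.008], 'finger_gap': 47.241}
top z 102.66208952462121 [545.02742193 -18.03889954 101.85323597]
line 75 [ 6.23211459 -5.66566391] -42.27421851800903 bolt deg mod 148.42578148199095
```

View pics/w11.png

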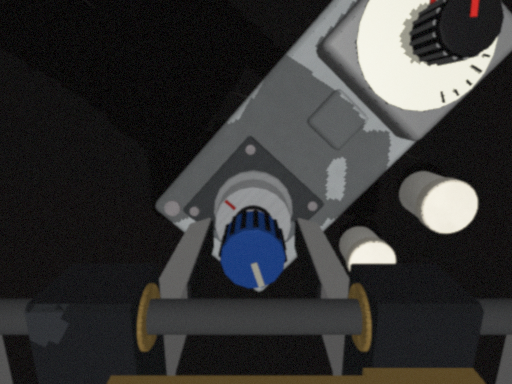

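Bolt stayed put (-211°, about 5 mm down). Now I'll regrip and turn it the remaining ~149°.

Call:
play_rows:
  commands:
    - {"x": 0,"y": 0,"z": 0,"wx": 0,"wy": 0,"wz": 0,"grip": 0}
    - {"x": 0,"y": 0,"z": 0,"wx": 0,"wy": 0,"wz": 0,"grip": 0}
    - {"x": 0,"y": 0,"z": 0,"wx": 0,"wy": 0,"wz": 0,"grip": 0}
    - {"x": 0,"y": 0,"z": 0,"wx": 0,"wy": 0,"wz": 0,"grip": 0}
    - {"x": 0,"y": 0,"z": 0.0001,"wx": 0,"wy": 0,"wz": 6,"grip": 0}
    - {"x": 0,"y": 0,"z": 0.0002,"wx": 0,"wy": 0,"wz": 9,"grip": 0}
    - {"x": 0,"y": 0,"z": 0.0002,"wx": 0,"wy": 0,"wz": 9,"grip": 0}
    - {"x": 0,"y": 0,"z": 0.0002,"wx": 0,"wy": 0,"wz": 9,"grip": 0}
    - {"x": 0,"y": 0,"z": 0.0002,"wx": 0,"wy": 0,"wz": 9,"grip": 0}
    - {"x": 0,"y": 0,"z": 0.0002,"wx": 0,"wy": 0,"wz": 9,"grip": 0}
    - {"x": 0,"y": 0,"z": 0.0002,"wx": 0,"wy": 0,"wz": 9,"grip": 0}
    - {"x": 0,"y": 0,"z": 0.0002,"wx": 0,"wy": 0,"wz": 9,"grip": 0}
    - {"x": 0,"y": 0,"z": 0.0002,"wx": 0,"wy": 0,"wz": 9,"grip": 0}
    - {"x": 0,"y": 0,"z": 0.0002,"wx": 0,"wy": 0,"wz": 9,"grip": 0}
    - {"x": 0,"y": 0,"z": 0.0002,"wx": 0,"wy": 0,"wz": 9,"grip": 0}
    - {"x": 0,"y": 0,"z": 0.0002,"wx": 0,"wy": 0,"wz": 9,"grip": 0}
    - {"x": 0,"y": 0,"z": 0.0002,"wx": 0,"wy": 0,"wz": 9,"grip": 0}
    - {"x": 0,"y": 0,"z": 0.0002,"wx": 0,"wy": 0,"wz": 9,"grip": 0}
    - {"x": 0,"y": 0,"z": 0.0002,"wx": 0,"wy": 0,"wz": 9,"grip": 0}
    - {"x": 0,"y": 0,"z": 0.0002,"wx": 0,"wy": 0,"wz": 9,"grip": 0}

```text
clock: 18.95
eef_pos: [544.4, -17.9, 65.0]
eef_rot: [3.141, 0.002, -0.355]
wrist_force: [-6.7, -1.0, 1.6]
finger_gap: 31.5
```

Call:
play_rows:
  commands:
    - {"x": 0,"y": 0,"z": 0.0002,"wx": 0,"wy": 0,"wz": 7,"grip": 0}
    - {"x": 0,"y": 0,"z": 0,"wx": 0,"wy": 0,"wz": 0,"grip": 0}
    - {"x": 0,"y": 0,"z": 0,"wx": 0,"wy": 0,"wz": 0,"grip": 0}
    - {"x": 0,"y": 0,"z": 0,"wx": 0,"wy": 0,"wz": 0,"grip": 0}
    - {"x": 0,"y": 0,"z": 0,"wx": 0,"wy": 0,"wz": 0,"grip": 0}

```text
clock: 19.58
eef_pos: [544.5, -17.9, 64.9]
eef_rot: [3.141, 0.002, -0.472]
wrist_force: [-6.6, -1.1, 2.1]
finger_gap: 32.2
```

```bash
python3 st.py 12; python3 bh.py; python3 - <<'E'
from h import *
cam("scene","c12")
q,d,K,W=cam("side")
r=mask(q,(0,130,90),(8,255,255))|mask(q,(172,130,90),(180,255,255))
Q=pts(r,d,K,W);r2=np.hypot(Q[:,0]-574,Q[:,1]-125.8);Q=Q[(Q[:,2]<58)&(r2<40)&(r2>17)]
a=np.degrees(np.arctan2(Q[:,1]-125.8,Q[:,0]-574));print("pointer deg (side)",len(Q),np.median(a))
E
```

```text
{'clock': 19.575, 'joints': [-0.1, 0.447, 1.672, -0.0, 1.025, 1.943], 'eef_pos': [544.464, -17.853, 64.927], 'eef_rot': [3.141, 0.002, -0.472], 'wrist_force': [-6.625, -1.096, 2.052], 'moment': [-0.196, 1.229, 0.015], 'finger_gap': 32.237}
top z 98.99794093461821 [545.72590404 -18.62185557  98.12703295]
line 81 [-7.6032015   1.09400992] 171.81202008091074 bolt deg mod 2.5120200809107303
pointer deg (side) 3 125.53335832323349
```

View pics/w12.png

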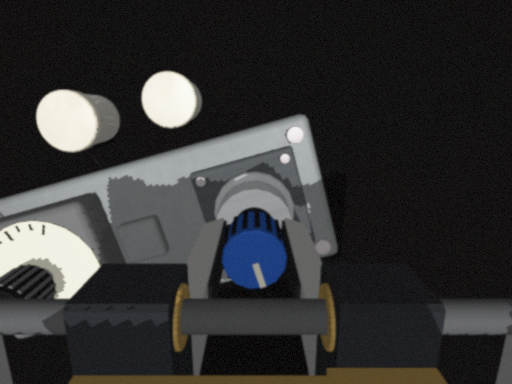

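View pics/s12.png

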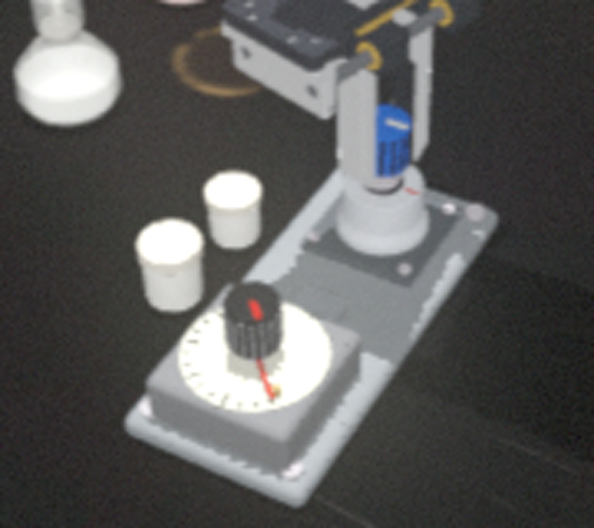

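View pics/c12.png

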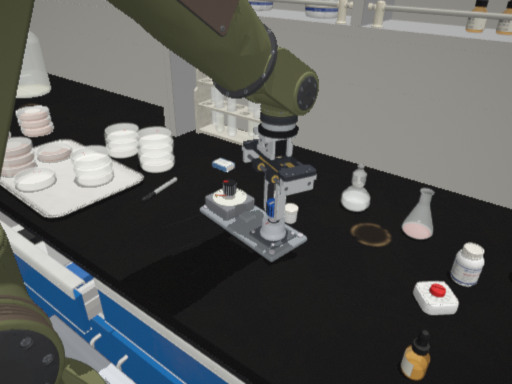

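```bash
python3 -c "
from cell import manip
print(manip.sign_off())"
```

```text
the job is handed in; nothing more can be done
None
```

The press is ready for its next pellet and the job was handed in at about 20 s. No verdict was reported.

- **Reset knob:** I turned it anticlockwise until it pressed on the zero stop, about -0.21 N m. The pointer sat at 124.3°, against an estimated zero of about 123.4°. It was still at the stop pin in the last side view, though that reading of 125.5° came from only 3 pixels.
- **Thread start:** I turned the bolt backward about 49° and loosened the grip. The top of the head dropped from 114.8 to 107.3 mm, with the white line about 9° past the start.
- **Forward turn:** I screwed it in clockwise with one regrip. In the last check the bolt stood about 2.5° short of a full turn from zero (about -6.24 rad), with the head about 8.3 mm below the thread start.
- **Grip and bench:** The fingers still hold the head with the 18 N setting (gap 32 mm). No loose thing looked moved in the last pictures.

The first move call was refused because its rows left out some keys; the arm had not moved. After that nothing failed or disagreed.

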